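# Wedge the bench cabinet's door shut

### The arm

A 6-joint arm with a two-finger parallel gripper is mounted at the origin on the work surface. World frame = base frame: x ahead of the robot, y to its left, z up, the work surface at z = 0. Lengths are in m, angles in degrees, forces in N, time in s.
With the tool pointing down it reaches from about 0.25 to 0.725 m from the base axis. Payload 9.7 kg.
Tool frame: the origin (TCP) lies midway between the tips of the shut fingers; the grasp point (between the pads) lies 19 mm behind it; z points along the fingers, y is the line along which they close (so a half turn about z gives the same grasp; the last joint's range is limited). The gripper opens to 85 mm and grips with 20 to 120 N. Pads are 22 mm wide; open, the fingers measure 114 mm over their backs; the gripper's body (76 mm by 85 mm) begins 54 mm behind the grasp point. The pads swing forward as they close: fully open they stand 13 mm farther back than shut.
Start: joints at [66.578, 4.979, 10.078, 95.1, 0, 90], TCP at [0.219, 0.505, 0.231] pointing down, gripper open.
Joint ranges: [-179.16, 179.16], [-48.56, 103.87], [-65.8, 70.77], [-126.05, 130.52], [-82.76, 87.17], [-180, 180]. Speed limits (degrees/s): [127.2, 127.2, 147.25, 180, 180, 180].

### API

Orientations are given as [roll, pitch, yaw] about the fixed x, y, z axes, in that order (R = Rz(yaw) Ry(pitch) Rx(roll)).
In Python, from workcell import bot gives the robot as it stands.
- The arm moves only by the shell command python3 -m crank 'ROWS' [FORCE]. ROWS is JSON, a list of rows, each an object with "gripper": the finger opening in mm, from 0 to 85.4; "travel": the shift along the tool's x, y, z in mm, a list of three; "twist": the turn, a rotation vector about the tool's x, y, z in rad, a list of three. In form: [{"gripper": gripper, "travel": [tx, ty, tz], "twist": [rx, ry, rz]}, ...]. A call has 1 to 12 rows; each row shifts and turns the commanded pose from where the row before left it, along the tool's axes as they then stand; what a row does not reach is not made up. A row lasts 1/8 s, in which the tool goes at most 62.5 mm and 10.7 degrees, less where a joint would pass 70% of its speed; a pose out of reach is approached as far as the arm can. A call is refused whole if a number of a shift passes 62.5 or a number of a turn 0.188, either way. A call with a gripper value outside its range is refused whole. The fingers move at their own pace and stop on an object; FORCE is the grip in N (left out, the last holds). Time passes only in rows, so rows that do not move let the fingers close. It gives the time, the measured TCP pose, the force, the opening and the grip force at its end, in the units of the state.
- bot.get_obs(): the state, without advancing time (a new reading comes with each control period).
- bot.camera(name): name is "scene" or "top"; returns the picture (400x640x3 uint8, red, green, blue); there is no depth.
- bot.calibration(name): a dict with "vfov" (degrees; the focal length in pixels is half the picture's height over the tangent of half this angle, whatever the lens; pixels are square), "cx", "cy" (the principal point, pixels), "k1" (the pictures are not rectified: a ray, as slopes to the right and down, at radius r is drawn at 1 + k1 r^2 times it, then the intrinsics apply), "camera_from_world" (4x4, takes a point from world to camera coordinates). Camera axes: x right, y down, z forward; pixel columns grow to the right and rows downward; lengths in m; the calibration is good to about 2 mm. A picture is of the moment at which its call begins. calibration takes no time and is no camera call.
- bot.job_done(): hands the job in; it is judged then, once.
The state is a dict: "time": time; "q": joint angles; "qd": joint speeds; "joint_efforts": joint torques, N m; "ee_pos": TCP position; "tcp_rot": TCP orientation; "wrist_force": force on the tool from outside, world axes, zero at the start; "torque": the same for the moment, N m; "opening": finger opening in m; "grasp_force": force on a finger pad.
Only numpy, scipy, OpenCV 4.12 (cv2) and the standard library are available. Lean on these libraries where they do the work, as an engineer would, in place of code of your own. Each camera call takes 0.05 s, during which the arm holds its last target. There are 200 camera calls.

### The job

The catch of the blue bench cabinet is broken. Swing its door fully shut, then slide the wooden wedge, thin end first and flat on the bench, under the door's bottom edge and tap it in by feel until it firmly jams the door shut, without forcing it. Leave it jammed there, let go, and do not disturb the other things.

Things in the scene. Friction and masses are not known exactly. Their poses are not given: they have to be found in the camera images.
- cabinet: Blue steel bench cabinet, fixed, 260 wide, 200 deep, top 240 above the bench. Origin: on the bench, below the middle of its front plane (the shut door's back face). Its -x axis points out of the front, where the door opens; y along the front; z up. Behind the door the space under it is free to 45 mm height (feet start 75 mm behind the front plane, at the sides)
- door_hinge (a point): Top of the door's vertical hinge line, at x = 0, y = +130, z = 240 mm of the cabinet. The shut door is 12 thick (outer face at cabinet x = -12), 260 wide (free edge at y = -130), its rigid panel from 30 to 240 mm height, plain, without handle; a flat black disc marks the free edge
- under_door (a point): Point on the bench below the middle of the shut door, on the line of its outer bottom edge (cabinet x = -15 mm). That edge is a black rubber sweep along the whole door; the gap under it is about 14 mm, but worn mountings make it anything from 9 to 19, not measured. The sweep is sprung: it gives upward 1 mm per 5 N
- jam (a point): Nominal point of jamming, 14 mm above point under_door. The wedge should be left pressing on the door with 5 to 9 N; under 4 N is loose, over 14 N at any time damages the sweep. Pushing it in takes about 1 to 2 times the pressure reached (friction varies). It does not creep back when released, but loosens if it was held off the bench
- door (a joint): Opening angle of the door, rad: 0 fully shut (rests on a stop), grows as it opens outward, to 1.2. It starts ajar, turns with little friction and stays where it is left
- door_edge (a point): Upper corner of the door's free edge, on its outer face, 240 mm above the bench
- wedge: Loose light wooden wedge with a red butt end, 170 long, 36 wide, 90 g, lying flat. Origin: centre of its underside; x points along its length to the thin tip (tip at x = +85 mm, butt at -85 mm), y across, z up. The top rises evenly from 5 mm height at the tip to 29 mm at x = -11 mm (1 in 4), then stays flat at 29 mm to the butt: the tail, parallel-sided, to be gripped across its 36 mm
- tube: Loose steel tube offcut standing upright, 40 diameter, 70 high; origin at the centre of its underside. Leave alone
- oil: Loose green oil bottle standing, 50 diameter, 130 high; origin at the centre of its underside. Leave alone
- wrench: Loose wrench lying flat on the bench; origin at its underside. Leave alone
Things that resemble listed ones, but are neither listed nor needed, are in the scene too. Several things look just like the wedge: the one meant starts farthest to the robot's right.

How it is judged:
By the outcome, as a careful person would: the job done as asked, in the order asked, and still so for the second after the job is handed in, with the robot touching nothing.
It also fails if it takes over 70 s, if anything falls off the work surface, if the arm or the gripper's body presses on something with over 40 N, if the wrist force passes 120 N, or if a joint passes its speed limit or range.

## Working session

There is one attempt and no reset: what is moved stays moved. The work goes in short steps, Python scripts to look and compute and a shell command to move; the robot and the scene stay as the last step left them, time stands still between calls to the robot, and variables do not carry over. Pictures are saved under pics/ and viewed, at most 12 in all, crops included, and the job is handed in when it is done.

```bash
mkdir -p pics; ls
cat > h.py <<'E'
import numpy as np, cv2
from workcell import bot
def cal(n):
    c=bot.calibration(n); f=200/np.tan(np.radians(c["vfov"])/2)
    K=np.array([[f,0,c["cx"]],[0,f,c["cy"]],[0,0,1.]]); return K,np.array([c["k1"],0,0,0.]),np.array(c["camera_from_world"])
def ray(n,uv):
    K,d,T=cal(n); p=cv2.undistortPoints(np.array([[uv]],float),K,d)[0,0]
    R=T[:3,:3]; return -R.T@T[:3,3], R.T@np.array([p[0],p[1],1.])
def onz(n,uv,z):
    o,v=ray(n,uv); return o+v*(z-o[2])/v[2]
def proj(n,P):
    K,d,T=cal(n); return cv2.projectPoints(np.array(P,float).reshape(-1,1,3),cv2.Rodrigues(T[:3,:3])[0],T[:3,3],K,d)[0][:,0]
def snap(n,f):
    im=np.ascontiguousarray(bot.camera(n)[:,:,::-1]); cv2.imwrite("pics/"+f,im); return im
E
python3 - <<'E'
from h import *
for n in("top","scene"):
    snap(n,n+"0.png"); print(n,cal(n)[1][0],np.round(ray(n,(320,200)),3).tolist())
print({k:np.round(v,3).tolist() for k,v in bot.get_obs().items()})
E
```

```text
pics
top -0.05384478144824067 [[0.374, 0.175, 1.225], [0.154, -0.024, -0.988]]
scene -0.10259836956899739 [[1.323, 0.245, 0.789], [-0.773, -0.058, -0.632]]
{'time': 0.1, 'q': [66.578, 5.01, 10.038, 95.097, -0.001, 90.001], 'qd': [-0.066, -0.007, 0.055, 0.02, -0.005, 0.028], 'joint_efforts': [-0.0, -52.156, 46.565, 0.016, 0.0, -0.0], 'ee_pos': [0.219, 0.505, 0.231], 'tcp_rot': [-179.931, 0.001, 156.577], 'wrist_force': [0.769, -0.243, -0.058], 'torque': [0.027, -0.001, 0.008], 'grasp_force': 0.0, 'opening': 0.085}
```

View pics/top0.png

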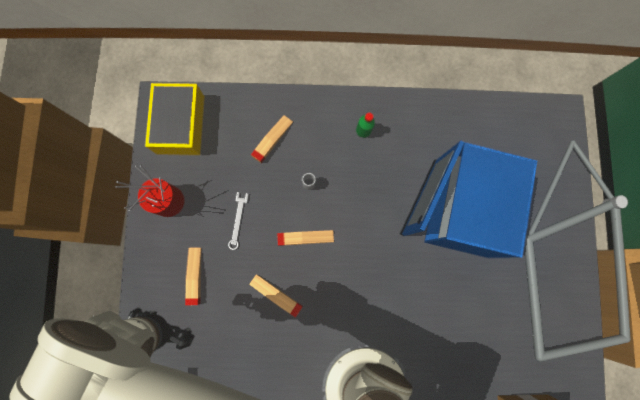

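View pics/scene0.png

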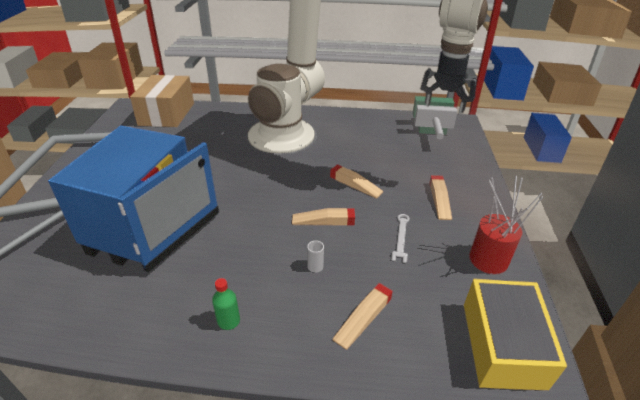

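Run:
```python
from h import *
im=cv2.imread("pics/top0.png"); cv2.imwrite("pics/c1.png",cv2.resize(im[125:275,260:550],None,fx=2.7,fy=2.7,interpolation=cv2.INTER_CUBIC))
hsv=cv2.cvtColor(im,cv2.COLOR_BGR2HSV)
m=cv2.inRange(hsv,(5,60,90),(25,255,255))|cv2.inRange(hsv,(0,150,90),(5,255,255))|cv2.inRange(hsv,(174,150,90),(180,255,255))
m[:, :230]=0;m[:,420:]=0;m[:220]=0;m[260:]=0
c=max(cv2.findContours(m,0,2)[0],key=cv2.contourArea)
print(cv2.boxPoints(cv2.minAreaRect(c)).round(1).tolist(),cv2.contourArea(c))
for n,uv in[("A",(461,143)),("B",(537,160)),("C",(525,256)),("D",(428,240))]: print(n,onz("top",uv,.24).round(3))
for uv in[(272,137),(275,295),(194,275)]: print("w",onz("top",uv,.02).round(3))
print("tube",onz("top",(309,180),.07).round(3),"oil",onz("top",(369,117),.13).round(3))
```

```text
[[276.79998779296875, 232.3000030517578], [332.8999938964844, 228.89999389648438], [333.70001220703125, 242.10000610351562], [277.6000061035156, 245.5]] 666.5
A [ 0.687 -0.216  0.24 ]
B [ 0.647 -0.42   0.24 ]
C [ 0.395 -0.372  0.24 ]
D [ 0.432 -0.122  0.24 ]
w [0.76  0.301 0.02 ]
w [0.273 0.275 0.02 ]
w [0.326 0.52  0.02 ]
tube [0.614 0.181 0.07 ] oil [0.793 0.01  0.13 ]
```

View pics/c1.png

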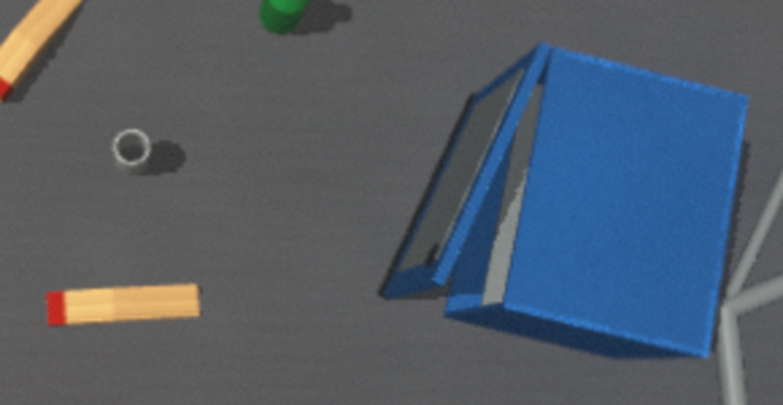

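```bash
cat >> h.py <<'E'
def fit2(L,W):
    L=np.array(L);W=np.array(W);lc=L.mean(0);wc=W.mean(0);a=L-lc;b=W-wc
    th=np.arctan2((a[:,0]*b[:,1]-a[:,1]*b[:,0]).sum(),(a*b).sum()); R=np.array([[np.cos(th),-np.sin(th)],[np.sin(th),np.cos(th)]])
    return th,wc-R@lc,R
E
python3 - <<'E'
from h import *
im=cv2.imread("pics/top0.png")
# bright top face mask
hsv=cv2.cvtColor(im,cv2.COLOR_BGR2HSV); m=cv2.inRange(hsv,(100,150,120),(115,255,255)); m[:130]=0;m[270:]=0;m[:,:390]=0;m[:,:]=cv2.morphologyEx(m,cv2.MORPH_OPEN,np.ones((7,7)))
c=max(cv2.findContours(m,0,2)[0],key=cv2.contourArea); ap=cv2.approxPolyDP(cv2.convexHull(c),4,True)[:,0]; print("poly",ap.tolist())
cr=np.array([(550,48),(749,97),(708,355),(507,305)])/2.7+[260,125]-0.3
W=[onz("top",p,.24)[:2] for p in cr]
L=[(0,.13),(.2,.13),(.2,-.13),(0,-.13)]
th,t,R=fit2(L,W); print("cab yaw",np.degrees(th),"origin",t,"res mm",((np.array(L)@R.T+t-W)*1e3).round(1).tolist())
e=onz("top",np.array((435,282))/2.7+[260,125]-.3,.24)[:2]; l=R.T@(e-t); print("door edge",e,"cab",l, "open deg",np.degrees(np.arctan2(-l[0],.13-l[1])), "hinge", R@[0,.13]+t,"under",R@[-.015,0]+t)
g=lambda p,z:onz("top",np.array(p)/2.7+[260,125]-.3,z)
b=g((48,308),.0145);ti=g((199.5,300.5),.0025); d=ti-b; print("wedge butt",b,"tip",ti,"len",np.hypot(*d[:2]),"yaw",np.degrees(np.arctan2(d[1],d[0])))
E
```

```text
poly [[464, 144], [535, 160], [521, 255], [447, 239]]
cab yaw -102.32416367572192 origin [ 0.56321057 -0.19673746] res mm [[1.6, -2.1], [2.1, 0.6], [-1.2, -1.0], [-2.5, 2.5]]
door edge [ 0.45895713 -0.10381126] cab [-0.06853267 -0.12168538] open deg 15.23206247714012 hinge [ 0.69021481 -0.22448497] under [ 0.56641221 -0.18208312]
wedge butt [0.44031027 0.27339141 0.0145    ] tip [0.45298632 0.1015828  0.0025    ] len 0.17227559347244503 yaw -85.78035778315684
```

```bash
cat >> h.py <<'E'
from scipy.spatial.transform import Rotation as Ro
def delta(xyz,yaw):
    o=bot.get_obs(); R0=Ro.from_euler("xyz",o["tcp_rot"],degrees=True); R1=Ro.from_euler("xyz",[180,0,yaw],degrees=True)
    print("t",o["time"],"twist",(R0.inv()*R1).as_rotvec().round(3),"travel in target frame",(R1.inv().apply(np.array(xyz)-o["ee_pos"])*1e3).round(1),"F in target frame",R1.inv().apply(o["wrist_force"]).round(2))
TH=np.radians(-102.32);RC=np.array([[np.cos(TH),-np.sin(TH)],[np.sin(TH),np.cos(TH)]]);OC=np.array([.5632,-.1967])
def cab(x,y,z): return np.r_[RC@[x,y]+OC,z]
E
python3 -m crank '[{"gripper":0,"travel":[0,0,0],"twist":[0,0,0.172]},{"gripper":0,"travel":[0,0,0],"twist":[0,0,0.172]},{"gripper":0,"travel":[0,0,0],"twist":[0,0,0.172]},{"gripper":0,"travel":[0,0,0],"twist":[0,0,0.172]},{"gripper":0,"travel":[0,0,0],"twist":[0,0,0.172]},{"gripper":0,"travel":[0,0,0],"twist":[0,0,0.172]},{"gripper":0,"travel":[0,0,0],"twist":[0,0,0.172]},{"gripper":0,"travel":[0,0,0],"twist":[0,0,0.172]},{"gripper":0,"travel":[0,0,0],"twist":[0,0,0]}]' 40
python3 -c "
from h import *
delta(cab(-.13,-.1,.19),77.68)"
```

```text
time: 1.23
ee_pos: [0.2186, 0.5046, 0.2309]
tcp_rot: [-180.0, 0.0, 77.8]
wrist_force: [-0.7, 0.3, 0.4]
opening: 0.0002
grasp_force: 0.0
t 1.225 twist [-0.     0.001  0.002] travel in target frame [-481.6  386.3   40.9] F in target frame [ 0.14 -0.73 -0.45]
```

```bash
python3 -m crank '[{"gripper":0,"travel":[-40,32,0],"twist":[0,0,0]},{"gripper":0,"travel":[-40,32,0],"twist":[0,0,0]},{"gripper":0,"travel":[-40,32,0],"twist":[0,0,0]},{"gripper":0,"travel":[-40,32,0],"twist":[0,0,0]},{"gripper":0,"travel":[-40,32,0],"twist":[0,0,0]},{"gripper":0,"travel":[-40,32,0],"twist":[0,0,0]},{"gripper":0,"travel":[-40,32,0],"twist":[0,0,0]},{"gripper":0,"travel":[-40,32,0],"twist":[0,0,0]},{"gripper":0,"travel":[-40,32,0],"twist":[0,0,0]},{"gripper":0,"travel":[-40,32,0],"twist":[0,0,0]},{"gripper":0,"travel":[-40,32,0],"twist":[0,0,0]},{"gripper":0,"travel":[-40,32,0],"twist":[0,0,0]}]'
python3 -m crank '[{"gripper":0,"travel":[0,0,20],"twist":[0,0,0]},{"gripper":0,"travel":[0,0,20],"twist":[0,0,0]},{"gripper":0,"travel":[0,0,0],"twist":[0,0,0]}]'
python3 -c "
from h import *
delta(cab(-.13,-.1,.19),77.68)
snap('top','top1.png')"
```

```text
time: 2.72
ee_pos: [0.4924, -0.0476, 0.2313]
tcp_rot: [180.0, -0.0, 78.0]
wrist_force: [0.5, 0.1, 1.1]
opening: -0.0001
grasp_force: 0.0
time: 3.1
ee_pos: [0.4911, -0.046, 0.1899]
tcp_rot: [-179.8, 0.0, 77.9]
wrist_force: [-0.1, 0.5, 0.7]
opening: 0.0002
grasp_force: 0.0
t 3.1 twist [-0.003  0.     0.004] travel in target frame [-1.9  2.6 -0.1] F in target frame [ 0.47 -0.2  -0.69]
```

View pics/top1.png

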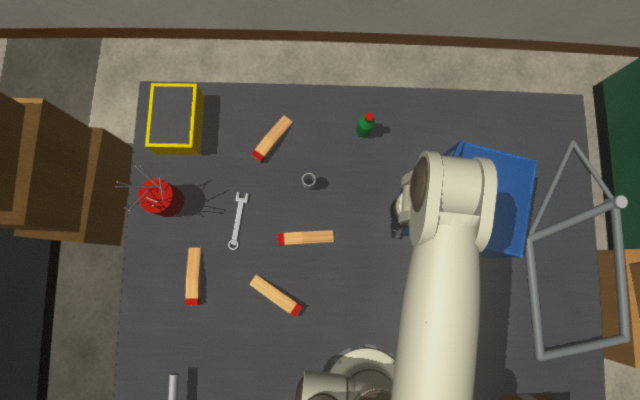

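```bash
python3 -m crank '[{"gripper":0,"travel":[-10,0,0],"twist":[0,0,0]},{"gripper":0,"travel":[-10,0,0],"twist":[0,0,0]},{"gripper":0,"travel":[-10,0,0],"twist":[0,0,0]},{"gripper":0,"travel":[-10,0,0],"twist":[0,0,0]},{"gripper":0,"travel":[-10,0,0],"twist":[0,0,0]},{"gripper":0,"travel":[-10,0,0],"twist":[0,0,0]},{"gripper":0,"travel":[-10,0,0],"twist":[0,0,0]},{"gripper":0,"travel":[-6,0,0],"twist":[0,0,0]},{"gripper":0,"travel":[-6,0,0],"twist":[0,0,0]},{"gripper":0,"travel":[-6,0,0],"twist":[0,0,0]}]'
for i in 1 2 3; do python3 -m crank '[{"gripper":0,"travel":[-4,0,0],"twist":[0,0,0]}]' | egrep 'ee|wrist'; done
python3 -c "
from h import *
delta(cab(-.023,-.1,.19),77.68)
snap('scene','scene1.png')"
```

```text
time: 4.4
ee_pos: [0.4722, -0.1319, 0.1914]
tcp_rot: [-179.9, -0.0, 77.7]
wrist_force: [-2.8, 0.7, 3.6]
opening: -0.0001
grasp_force: 0.0
ee_pos: [0.4726, -0.1362, 0.1914]
wrist_force: [0.3, -0.1, 0.2]
ee_pos: [0.4717, -0.14, 0.1912]
wrist_force: [0.6, 0.4, -0.5]
ee_pos: [0.4707, -0.1439, 0.1912]
wrist_force: [-0.4, 0.2, 0.7]
t 4.775 twist [0.    0.    0.001] travel in target frame [-8.9  1.6  1.2] F in target frame [ 0.14 -0.46 -0.72]
```

View pics/scene1.png

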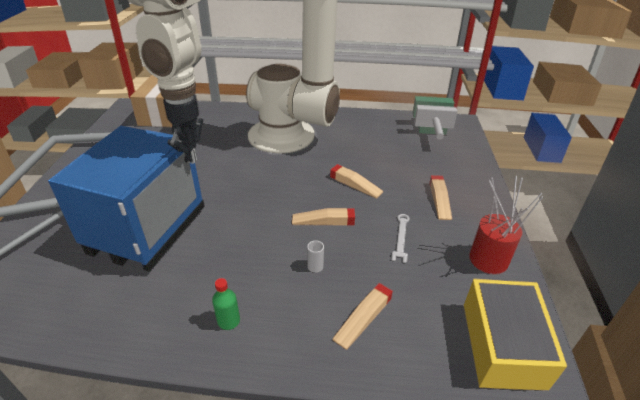

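```bash
for i in 1 2 3 ; do python3 -m crank '[{"gripper":0,"travel":[-2,0,0],"twist":[0,0,0]}]' | egrep 'ee|wrist'; done
```

```text
ee_pos: [0.4703, -0.1457, 0.1912]
wrist_force: [-1.0, 0.6, 0.1]
ee_pos: [0.4698, -0.1476, 0.1912]
wrist_force: [-0.3, 0.7, -0.3]
ee_pos: [0.4694, -0.1495, 0.1913]
wrist_force: [1.1, 3.1, 0.2]
```

```bash
for i in 1 2; do python3 -m crank '[{"gripper":0,"travel":[-1.5,0,0],"twist":[0,0,0]}]' | egrep 'ee|wrist'; done
```

```text
ee_pos: [0.4694, -0.1496, 0.1913]
wrist_force: [2.7, 16.4, -0.6]
ee_pos: [0.4694, -0.1495, 0.1914]
wrist_force: [5.7, 27.1, 1.2]
```

```bash
python3 -m crank '[{"gripper":0,"travel":[5,0,0],"twist":[0,0,0]},{"gripper":0,"travel":[25,0,0],"twist":[0,0,0]},{"gripper":0,"travel":[40,0,0],"twist":[0,0,0]},{"gripper":85,"travel":[50,0,0],"twist":[0,0,-0.144]},{"gripper":85,"travel":[50,0,0],"twist":[0,0,-0.144]},{"gripper":85,"travel":[0,0,0],"twist":[0,0,0]}]'
python3 -c "
from h import *
delta([.4433,.2324,.12],94.2)
snap('scene','scene2.png')"
```

```text
time: 6.2
ee_pos: [0.4979, 0.0173, 0.1912]
tcp_rot: [180.0, -0.0, 94.6]
wrist_force: [-0.1, -0.6, 0.3]
opening: 0.0544
grasp_force: 0.0
t 6.2 twist [ 0.    -0.     0.006] travel in target frame [218.5 -38.7  71.2] F in target frame [-0.55 -0.19 -0.27]
```

```bash
python3 -m crank '[{"gripper":60,"travel":[44,-8,0],"twist":[0,0,0]},{"gripper":60,"travel":[44,-8,0],"twist":[0,0,0]},{"gripper":60,"travel":[44,-8,14],"twist":[0,0,0]},{"gripper":60,"travel":[44,-8,28],"twist":[0,0,0]},{"gripper":60,"travel":[42,-6,28],"twist":[0,0,0.006]},{"gripper":60,"travel":[0,0,0],"twist":[0,0,0]}]'
python3 - <<'E'
from h import *
delta([.4433,.2324,.06],94.2)
im=cv2.imread("pics/scene0.png");hsv=cv2.cvtColor(im,cv2.COLOR_BGR2HSV)
m=cv2.inRange(hsv,(0,150,60),(5,255,255))|cv2.inRange(hsv,(174,150,60),(180,255,255)); k=np.zeros_like(m);k[195:240,330:375]=255
c=max(cv2.findContours(m&k,0,2)[0],key=cv2.contourArea); p=c[:,0]; print(cv2.boundingRect(c))
print(proj("scene",[[.4403,.2734,.0145],[.4530,.1016,.0025]]).round(1).tolist())
i=cv2.imread("pics/scene2.png"); a=cv2.resize(i[120:270,50:230],(720,600),interpolation=2)
cv2.imwrite("pics/c2.png",np.vstack([cv2.resize(i[110:280,50:250],(706,300*2-240),interpolation=2),cv2.resize(im[185:245,280:397],(706,240),interpolation=2)[:235]]))
E
```

```text
time: 7.0
ee_pos: [0.4425, 0.2298, 0.119]
tcp_rot: [-179.8, 0.1, 93.9]
wrist_force: [0.5, -1.2, 0.1]
opening: 0.0602
grasp_force: 0.0
t 7.0 twist [-0.003  0.002 -0.004] travel in target frame [ 2.6  1.  59. ] F in target frame [-1.27  0.36 -0.12]
(348, 209, 7, 16)
[[354.5, 217.1], [291.7, 219.1]]
```

View pics/c2.png

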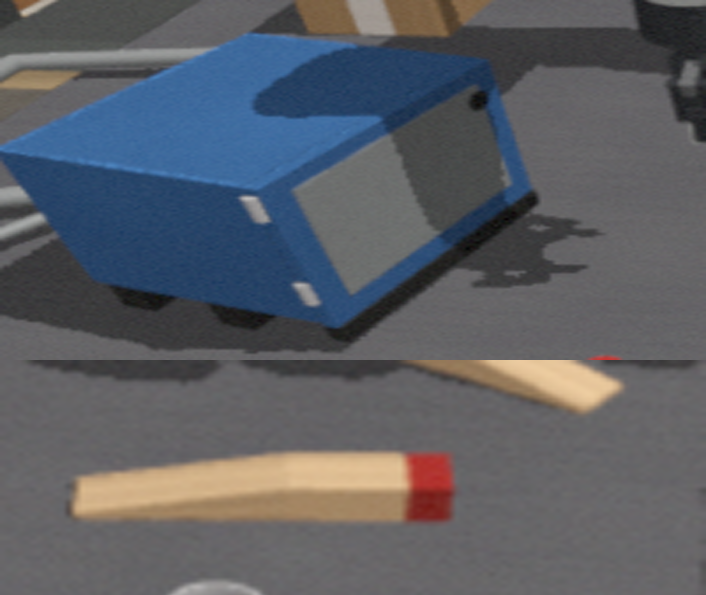

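```bash
python3 -m crank '[{"gripper":60,"travel":[3,1,40],"twist":[0,0,-0.004]},{"gripper":60,"travel":[0,0,40],"twist":[0,0,0]},{"gripper":60,"travel":[0,0,20],"twist":[0,0,0]},{"gripper":60,"travel":[0,0,12],"twist":[0,0,0]},{"gripper":60,"travel":[0,0,0],"twist":[0,0,0]}]'
python3 -m crank '[{"gripper":25,"travel":[0,0,0],"twist":[0,0,0]},{"gripper":25,"travel":[0,0,0],"twist":[0,0,0]},{"gripper":25,"travel":[0,0,0],"twist":[0,0,0]},{"gripper":25,"travel":[0,0,0],"twist":[0,0,0]},{"gripper":25,"travel":[0,0,0],"twist":[0,0,0]}]' 30
```

```text
time: 7.62
ee_pos: [0.4449, 0.2315, 0.0094]
tcp_rot: [-180.0, 0.0, 94.0]
wrist_force: [-0.3, 0.1, 0.8]
opening: 0.0598
grasp_force: 0.0
time: 8.25
ee_pos: [0.4454, 0.2326, 0.0107]
tcp_rot: [179.9, -0.0, 94.1]
wrist_force: [0.3, -1.9, 6.6]
opening: 0.0355
grasp_force: 30.9
```

```bash
python3 -m crank '[{"gripper":25,"travel":[0,0,-15],"twist":[0,0,0]},{"gripper":25,"travel":[0,0,-25],"twist":[0,0,0]},{"gripper":25,"travel":[0,0,0],"twist":[0,0,0.144]},{"gripper":25,"travel":[0,0,0],"twist":[0,0,0.144]},{"gripper":25,"travel":[0,0,0],"twist":[0,0,0]}]'
python3 -c "
from h import *
delta(cab(-.166,0,.05),77.68)"
```

```text
time: 8.88
ee_pos: [0.4447, 0.2326, 0.0502]
tcp_rot: [180.0, -0.0, 77.7]
wrist_force: [0.8, -0.0, -0.4]
opening: 0.0351
grasp_force: 30.0
t 8.875 twist [ 0.001 -0.001  0.   ] travel in target frame [-2.281e+02  2.074e+02  2.000e-01] F in target frame [0.15 0.76 0.41]
```

```bash
python3 -m crank '[{"gripper":25,"travel":[-38,20,0],"twist":[0,0,0]},{"gripper":25,"travel":[-38,20,0],"twist":[0,0,0]},{"gripper":25,"travel":[-38,30,0],"twist":[0,0,0]},{"gripper":25,"travel":[-38,38,0],"twist":[0,0,0]},{"gripper":25,"travel":[-38,40,0],"twist":[0,0,0]},{"gripper":25,"travel":[-24,35,0],"twist":[0,0,0]},{"gripper":25,"travel":[-14,24,0],"twist":[0,0,0]},{"gripper":25,"travel":[0,0,0],"twist":[0,0,0]}]'
python3 -c "
from h import *
delta(cab(-.166,0,.012),77.68)
snap('scene','scene3.png');snap('top','top3.png')
a=cv2.imread('pics/scene3.png')[90:290,50:350];b=cv2.imread('pics/top3.png')[120:280,300:540]
cv2.imwrite('pics/c3.png',np.hstack([cv2.resize(a,(480,320),interpolation=2),cv2.resize(b,(320,320)[:2],interpolation=2)]))"
```

```text
time: 9.88
ee_pos: [0.5986, -0.036, 0.0492]
tcp_rot: [-180.0, 0.0, 77.7]
wrist_force: [-1.1, -0.1, -0.8]
opening: 0.0354
grasp_force: 30.2
t 9.875 twist [-0.  0.  0.] travel in target frame [ 1.5 -0.3 37.2] F in target frame [-0.36 -1.08  0.82]
```

View pics/c3.png

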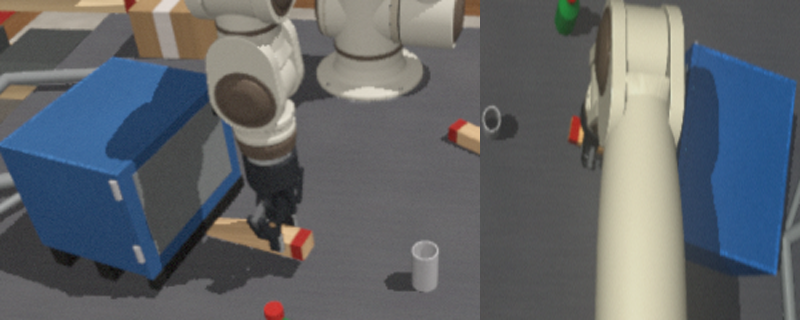

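```bash
python3 -m crank '[{"gripper":25,"travel":[0,0,20],"twist":[0,0,0]},{"gripper":25,"travel":[0,0,12],"twist":[0,0,0]},{"gripper":25,"travel":[0,0,4],"twist":[0,0,0]},{"gripper":25,"travel":[0,0,0],"twist":[0,0,0]}]' | egrep 'ee|wr'
for i in 1 2 3; do python3 -m crank '[{"gripper":25,"travel":[0,0,0.7],"twist":[0,0,0]}]' | egrep 'ee|wr'; done
```

```text
ee_pos: [0.5977, -0.0344, 0.0134]
wrist_force: [0.1, 0.4, -1.5]
ee_pos: [0.5983, -0.0346, 0.0133]
wrist_force: [-0.1, -0.5, 0.0]
ee_pos: [0.5982, -0.0347, 0.0124]
wrist_force: [-0.6, 0.1, -0.8]
ee_pos: [0.598, -0.0347, 0.0114]
wrist_force: [0.4, -0.1, -0.5]
```

```bash
python3 -m crank '[{"gripper":50,"travel":[0,0,0],"twist":[0,0,0]},{"gripper":60,"travel":[0,0,0],"twist":[0,0,0]},{"gripper":60,"travel":[0,0,0],"twist":[0,0,0]},{"gripper":60,"travel":[0,0,-20],"twist":[0,0,0]},{"gripper":60,"travel":[0,0,-30],"twist":[0,0,0]},{"gripper":5,"travel":[35,0,0],"twist":[0,0,0]},{"gripper":5,"travel":[35,0,0],"twist":[0,0,0]},{"gripper":5,"travel":[0,0,0],"twist":[0,0,0]},{"gripper":5,"travel":[0,0,0],"twist":[0,0,0]},{"gripper":5,"travel":[0,0,20],"twist":[0,0,0]},{"gripper":5,"travel":[0,0,25],"twist":[0,0,0]},{"gripper":5,"travel":[0,0,0],"twist":[0,0,0]}]'
python3 -c "
from h import *
delta(cab(-.230,0,.014),77.68)
snap('scene','scene4.png');snap('top','top4.png')
a=cv2.imread('pics/scene4.png')[140:270,130:330];b=cv2.imread('pics/top4.png')[120:280,300:500]
cv2.imwrite('pics/c4.png',np.hstack([cv2.resize(a,(480,312),interpolation=2),cv2.resize(b,(320,312)[:2],interpolation=2)]))"
```

```text
time: 12.35
ee_pos: [0.6108, 0.0328, 0.013]
tcp_rot: [-179.7, 0.1, 77.6]
wrist_force: [0.0, -0.1, -0.1]
opening: 0.005
grasp_force: 0.0
t 12.35 twist [-0.005  0.001 -0.002] travel in target frame [-4.4  2.4 -1. ] F in target frame [-0.1   0.02  0.1 ]
```

View pics/c4.png

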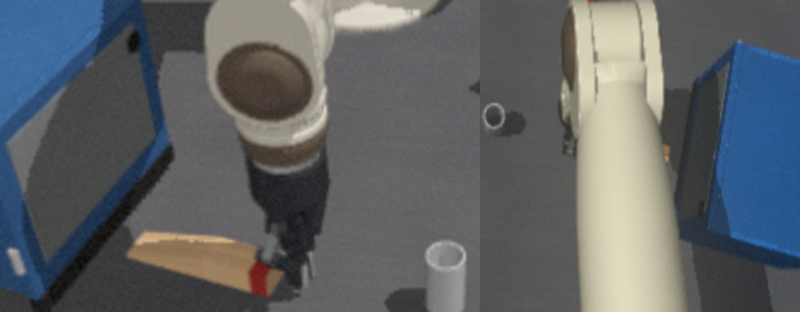

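```bash
python3 -m crank '[{"gripper":5,"travel":[-6,2.4,0],"twist":[0,0,0]},{"gripper":5,"travel":[-6,0,0],"twist":[0,0,0]},{"gripper":5,"travel":[-6,0,0],"twist":[0,0,0]}]' | egrep 'ee|wr'
python3 -m crank '[{"gripper":5,"travel":[-5,0,0],"twist":[0,0,0]},{"gripper":5,"travel":[-5,0,0],"twist":[0,0,0]}]' | egrep 'ee|wr'
python3 -m crank '[{"gripper":5,"travel":[-5,0,0],"twist":[0,0,0]},{"gripper":5,"travel":[-5,0,0],"twist":[0,0,0]}]' | egrep 'ee|wr'
for i in 1 2 3 4 5 6; do python3 -m crank '[{"gripper":5,"travel":[0,0,0],"twist":[0,0,0]}]' | egrep 'wr'; done
python3 -c "
from h import *
delta(cab(-.190,0,.014),77.68)"
```

```text
ee_pos: [0.6115, 0.015, 0.0166]
wrist_force: [0.3, 0.8, 0.5]
ee_pos: [0.6093, 0.0055, 0.0164]
wrist_force: [-0.0, 2.3, 0.3]
ee_pos: [0.607, -0.0042, 0.0162]
wrist_force: [0.2, 1.4, 1.3]
wrist_force: [-0.4, -0.1, -1.2]
wrist_force: [-0.1, -0.1, 1.0]
wrist_force: [0.2, 0.7, -0.3]
wrist_force: [-0.3, 0.3, -0.1]
wrist_force: [0.5, 0.5, -0.4]
wrist_force: [-0.3, 0.8, 0.3]
t 14.075 twist [-0.     0.    -0.001] travel in target frame [-7.7 -1.7  2.2] F in target frame [ 0.76 -0.44 -0.28]
```

```bash
python3 -m crank '[{"gripper":5,"travel":[-4,0,0],"twist":[0,0,0]},{"gripper":5,"travel":[-4,0,0],"twist":[0,0,0]}]' | egrep 'ee|wr'
for i in 1 2 3 4; do python3 -m crank '[{"gripper":5,"travel":[-1.5,0,0],"twist":[0,0,0]}]' | egrep 'ee|wr'; done
```

```text
ee_pos: [0.6053, -0.012, 0.0162]
wrist_force: [-0.4, 0.7, -0.4]
ee_pos: [0.605, -0.0136, 0.0162]
wrist_force: [-0.3, 0.2, -0.3]
ee_pos: [0.6047, -0.0149, 0.0162]
wrist_force: [0.8, 0.3, 0.9]
ee_pos: [0.6043, -0.0163, 0.0162]
wrist_force: [1.1, 0.2, 0.9]
ee_pos: [0.604, -0.0177, 0.0162]
wrist_force: [-0.7, 0.7, -0.3]
```

```bash
for i in 1 2 3 4; do python3 -m crank '[{"gripper":5,"travel":[-1.5,0,0],"twist":[0,0,0]}]' | egrep 'ee|wr'; done
```

```text
ee_pos: [0.6038, -0.0192, 0.0162]
wrist_force: [-0.3, 0.2, -1.1]
ee_pos: [0.6034, -0.0207, 0.0162]
wrist_force: [0.4, 1.0, -0.6]
ee_pos: [0.6031, -0.0222, 0.0162]
wrist_force: [0.0, -0.3, 0.1]
ee_pos: [0.6028, -0.0236, 0.0162]
wrist_force: [0.4, 0.4, 0.3]
```

```bash
for i in 1 2 3 4; do python3 -m crank '[{"gripper":5,"travel":[-1.5,0,0],"twist":[0,0,0]}]' | egrep 'ee|wr'; done
```

```text
ee_pos: [0.6025, -0.0251, 0.0162]
wrist_force: [0.4, 0.5, 1.2]
ee_pos: [0.6021, -0.0265, 0.0162]
wrist_force: [-0.7, 0.6, 0.1]
ee_pos: [0.6018, -0.028, 0.0162]
wrist_force: [-0.6, -0.8, -1.2]
ee_pos: [0.6015, -0.0295, 0.0162]
wrist_force: [0.4, 0.4, 0.2]
```

```bash
for i in 1 2 3 4; do python3 -m crank '[{"gripper":5,"travel":[-1.0,0,0],"twist":[0,0,0]}]' | egrep 'ee|wr'; done
```

```text
ee_pos: [0.6013, -0.0304, 0.0162]
wrist_force: [0.5, -0.2, -0.0]
ee_pos: [0.601, -0.0314, 0.0162]
wrist_force: [-1.1, -0.0, -0.0]
ee_pos: [0.6009, -0.0323, 0.0162]
wrist_force: [-0.3, 0.5, 0.1]
ee_pos: [0.6006, -0.0333, 0.0162]
wrist_force: [1.1, 0.3, -0.5]
```

```bash
for i in 1 2 3 4; do python3 -m crank '[{"gripper":5,"travel":[-1.5,0,0],"twist":[0,0,0]}]' | egrep 'ee|wr'; done
```

```text
ee_pos: [0.6003, -0.0348, 0.0162]
wrist_force: [-0.3, 0.7, -0.4]
ee_pos: [0.6, -0.0363, 0.0162]
wrist_force: [-0.6, 0.1, 0.3]
ee_pos: [0.5996, -0.0378, 0.0161]
wrist_force: [0.1, 1.0, -0.8]
ee_pos: [0.5993, -0.0392, 0.0162]
wrist_force: [0.4, -0.5, -0.6]
```

```bash
python3 -c "
from h import *
snap('scene','scene5.png');snap('top','top5.png')
a=cv2.imread('pics/scene5.png')[140:270,130:330];b=cv2.imread('pics/top5.png')[120:280,300:500]
cv2.imwrite('pics/c5.png',np.hstack([cv2.resize(a,(480,312),interpolation=2),cv2.resize(b,(320,312)[:2],interpolation=2)]))"
```

```text
(no output)
```

View pics/c5.png

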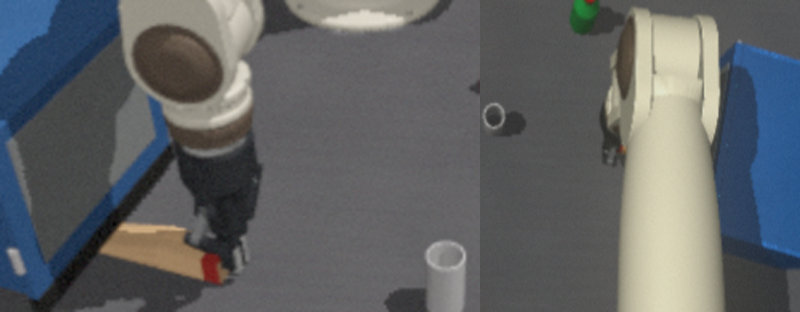

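```bash
for i in 1 2 3 4; do python3 -m crank '[{"gripper":5,"travel":[-1.5,0,0],"twist":[0,0,0]}]' | egrep 'ee|wr'; done
```

```text
ee_pos: [0.5991, -0.0406, 0.0162]
wrist_force: [0.1, 0.2, 0.0]
ee_pos: [0.5987, -0.0421, 0.0162]
wrist_force: [0.0, 1.0, -0.7]
ee_pos: [0.5984, -0.0436, 0.0162]
wrist_force: [-0.1, -0.2, -0.3]
ee_pos: [0.5981, -0.0451, 0.0162]
wrist_force: [-0.2, 0.1, 0.0]
```

```bash
for i in 1 2 3 ; do python3 -m crank '[{"gripper":5,"travel":[-1,0,0],"twist":[0,0,0]}]' | egrep 'ee|wr'; done
```

```text
ee_pos: [0.5979, -0.0461, 0.0162]
wrist_force: [-0.1, 0.8, -0.2]
ee_pos: [0.5976, -0.047, 0.0162]
wrist_force: [-0.3, 0.8, 0.2]
ee_pos: [0.5974, -0.048, 0.0162]
wrist_force: [-0.1, 0.0, -0.2]
```

```bash
for i in 1 2 3 4; do python3 -m crank '[{"gripper":5,"travel":[-1,0,0],"twist":[0,0,0]}]' | egrep 'ee|wr'; done
```

```text
ee_pos: [0.5972, -0.049, 0.0162]
wrist_force: [0.1, 0.3, 0.8]
ee_pos: [0.597, -0.0499, 0.0162]
wrist_force: [0.9, -0.1, 0.3]
ee_pos: [0.5968, -0.0509, 0.0162]
wrist_force: [0.3, 0.7, -0.4]
ee_pos: [0.5965, -0.0519, 0.0162]
wrist_force: [-0.3, 0.2, 0.3]
```

```bash
for i in 1 2 3; do python3 -m crank '[{"gripper":5,"travel":[-1,0,0],"twist":[0,0,0]}]' | egrep 'ee|wr'; done
```

```text
ee_pos: [0.5963, -0.0529, 0.0162]
wrist_force: [0.4, 0.9, 0.7]
ee_pos: [0.5961, -0.0538, 0.0162]
wrist_force: [0.6, 0.7, 0.3]
ee_pos: [0.5959, -0.0548, 0.0162]
wrist_force: [0.6, 0.2, 0.1]
```

```bash
for i in 1 2 3; do python3 -m crank '[{"gripper":5,"travel":[-1,0,0],"twist":[0,0,0]}]' | egrep 'ee|wr'; done
```

```text
ee_pos: [0.5957, -0.0558, 0.0162]
wrist_force: [0.7, 2.0, 0.5]
ee_pos: [0.5956, -0.0566, 0.0162]
wrist_force: [0.7, 2.8, -0.3]
ee_pos: [0.5954, -0.0574, 0.0162]
wrist_force: [0.8, 5.3, 0.8]
```

```bash
for i in 1 2 3; do python3 -m crank '[{"gripper":5,"travel":[-1,0,0],"twist":[0,0,0]}]' | egrep 'ee|wr'; done; python3 -c "
from h import *
snap('scene','scene6.png')
a=cv2.imread('pics/scene6.png')[160:270,110:270]
cv2.imwrite('pics/c6.png',cv2.resize(a,None,fx=5,fy=5,interpolation=2))"
```

```text
ee_pos: [0.5952, -0.0583, 0.0162]
wrist_force: [2.4, 5.2, 0.4]
ee_pos: [0.595, -0.0591, 0.0162]
wrist_force: [1.4, 6.0, 0.3]
ee_pos: [0.5948, -0.0599, 0.0162]
wrist_force: [1.3, 8.1, 0.8]
```

View pics/c6.png

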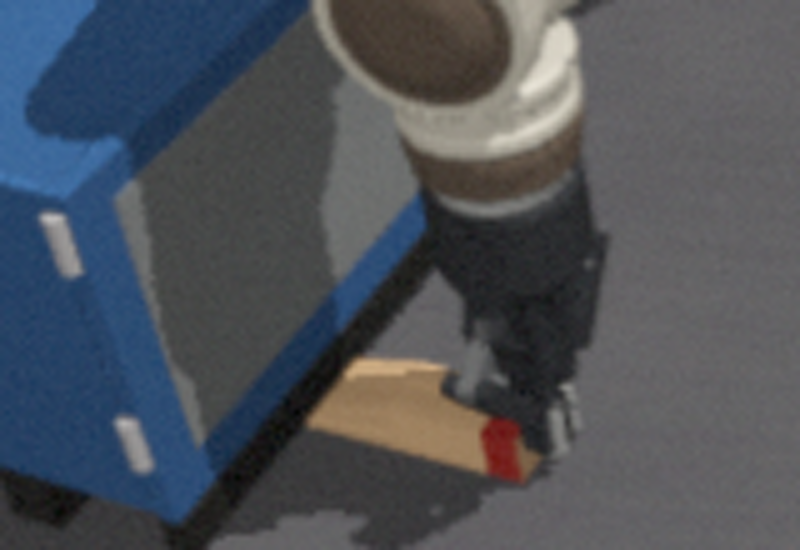

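```bash
python3 -c "
from h import *
o=bot.get_obs();print(o['ee_pos'],o['wrist_force'])"
python3 -m crank '[{"gripper":5,"travel":[3,0,0],"twist":[0,0,0]},{"gripper":5,"travel":[10,0,0],"twist":[0,0,0]},{"gripper":5,"travel":[30,0,0],"twist":[0,0,0]},{"gripper":5,"travel":[0,0,-40],"twist":[0,0,0]},{"gripper":5,"travel":[0,0,-50],"twist":[0,0,0]},{"gripper":5,"travel":[0,0,-50],"twist":[0,0,0]},{"gripper":5,"travel":[40,-40,-20],"twist":[0,0,0]},{"gripper":5,"travel":[40,-40,0],"twist":[0,0,0]},{"gripper":5,"travel":[40,-40,0],"twist":[0,0,0]},{"gripper":5,"travel":[40,-40,0],"twist":[0,0,0]},{"gripper":5,"travel":[0,0,0],"twist":[0,0,0]}]'
python3 - <<'E'
from h import *
t=snap('top','top7.png');s=snap('scene','scene7.png')
im=t[60:320,120:560]
cv2.imwrite('pics/c7.png',np.vstack([cv2.resize(im,(600,354),interpolation=2),cv2.resize(s[130:270,50:390],(600,245),interpolation=2)]))
E
```

```text
[ 0.59480983 -0.05994487  0.01620406] [1.12586332 6.02836418 0.52269785]
time: 20.85
ee_pos: [0.4801, 0.1747, 0.1766]
tcp_rot: [180.0, -0.0, 77.9]
wrist_force: [1.5, -0.3, -0.0]
opening: 0.0046
grasp_force: 0.0
```

View pics/c7.png

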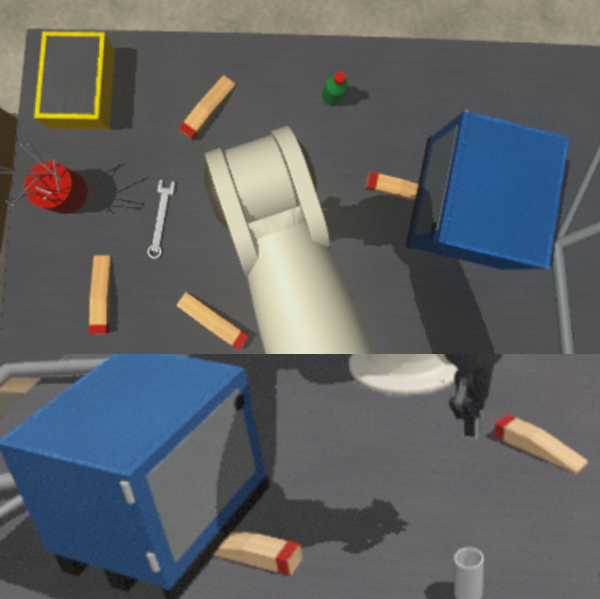

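```bash
python3 -c "
from workcell import bot
print(bot.job_done())"
```

```text
the job is handed in; nothing more can be done
None
```

The door is fully shut and the wedge is jammed flat under its bottom edge at an estimated 6–7 N. That figure comes from about 5 mm of push past first contact and the push force, because the pressure on the door was not measured directly. The gripper is clear, the other things look undisturbed in the last pictures, and the job was handed in at about 21 s.

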